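Carry the freshly painted bottle to the drying stand

ROBOT

A 6-joint arm with a two-finger parallel gripper is mounted at the origin on the work surface. World frame = base frame: x ahead of the robot, y to its left, z up, the work surface at z = 0. Lengths are in mm, angles in rad, forces in N, time in s.
With the tool pointing down it reaches from about 300 to 750 mm from the base axis. Payload 8.5 kg.
Tool frame: the origin (TCP) lies between the finger pads; the fingertips stand 22 mm ahead of it and the grasp point (between the pads) lies 3 mm ahead of it; x points along the fingers, z is the direction in which the jaws open and shut, and the axes are right-handed (so a half turn about x gives the same grasp; the last joint's range is limited). The gripper opens to 85 mm and grips with 20 to 120 N. Pads are 22 mm wide; open, the fingers measure 114 mm over their backs; the gripper's body (76 mm by 85 mm) begins 54 mm behind the grasp point. The pads swing forward as they close: fully open they stand 13 mm farther back than shut.
Start: joints at [-1.418, 0.381, 1.297, -0, 1.464, -0.215], TCP at [197.753, -513.2, 253.322] pointing down, gripper open.
Joint ranges: [-3.11, 3.11], [-0.89, 2.33], [0.22, 2.48], [-1.42, 4.56], [0.17, 2.85], [-2.88, 2.88]. Speed limits (rad/s): [2.39, 2.39, 3.14, 3.14, 3.14, 3.14].

INTERFACE

Orientations are given as a unit quaternion [w, x, y, z].
In Python, from cell import manip gives the robot as it stands. The module is installed in compiled form; this text tells all that it offers.
- The arm moves only by the shell command python3 -m inch 'ROWS' [OPENING]. ROWS is JSON, a list that holds one entry, the list of rows, each a list of 6 numbers: the shift along the world's x, y, z in cm, then the turn, a rotation vector about the world's x, y, z in degrees. In form: [[[x, y, z, ax, ay, az], ...]]. A call has 1 to 10 rows; each row shifts and turns the commanded pose from where the row before left it; what a row does not reach is not made up. A row lasts 1/12 s, in which the tool goes at most 41.7 mm and 7.16 degrees, less where a joint would pass 70% of its speed; a pose out of reach is approached as far as the arm can. A call is refused whole if a number of a shift passes 4.17 or a number of a turn 7.16, either way. A call with a gripper value outside its range is refused whole. OPENING is the opening, from -1 (shut) to 1 (fully open), set as the call begins (- or left out, the last holds). The fingers move at their own pace and stop on an object; the grip force is fixed at half the most. Time passes only in rows, so rows that do not move let the fingers close. It gives the time, the measured TCP pose, the force and the opening at its end, in the units of the state.
- manip.get_obs(): the state, without advancing time (a new reading comes with each control period).
- manip.read_camera(name): name is "scene" or "top" or "wrist"; returns (picture, depth): 480x640x3 uint8, red, green, blue; 480x640 float32, mm along the optical axis (not along the pixel's ray), 0 where there is no reading.
- manip.camera_info(name): a dict with "intrinsics" (3x3 intrinsics, pixels), "eye" and "attitude" of the camera in the world. Camera axes: x right, y up, looking along -z (the intrinsics and any distortion apply to the point x, -y, -z); pixel columns grow to the right and rows downward; lengths in mm; the calibration is good to about 2 mm. A picture is of the moment at which its call begins: read the wrist's pose just before it. camera_info takes no time and is no camera call; for the wrist camera it gives the pose at the moment of the call.
- manip.sign_off(): hands the job in, once; it reports no verdict.
The state is a dict: "time": time; "joints": joint angles; "joint_velocities": joint speeds; "effort": joint torques, N m; "position": TCP position; "orientation": TCP orientation; "contact_force": force on the tool from outside, world axes, zero at the start; "wrist_torque": the same for the moment, N m; "width": opening from 0.0 (shut) to 1.0 (fully open).
Only numpy, scipy, OpenCV 4.12 (cv2) and the standard library are available. Lean on these libraries where they do the work, as an engineer would, in place of code of your own. Each camera call takes 0.05 s, during which the arm holds its last target. There are 200 camera calls.

TASK

The paint on the bottle that lies parked in the dip at one end of the wire carrier is still wet, so never touch the bottle with the gripper: lift the carrier at least 80 mm by its wooden grip and, still well away from the yellow drying stand, tilt it until the bottle rolls out of its dip and is balanced between the red marks in the middle of the bowed rails, for at least two seconds. Carry it balanced to above the drying stand and keep it balanced there, that high, for at least three seconds; it must never run into the bar at the far end of the rails. Then lower the carrier gently around the stand so that the bottle comes to lie in its V, and leave the carrier standing on the table there, released, with the other things untouched.

Things in the scene. Friction and masses are not known exactly. Their poses are not given: they have to be found in the camera images.
- bottle: Painted amber bottle, lying, 0.25 kg (+-25 %). Body 80 mm across, 150 mm long, origin on the axis at its middle; x along the axis to the neck, which ends at 165 mm. Black 90 mm rubber rings at x = +-70 mm run outside the rails with 14 mm play and keep it on them. Rolls like a cylinder: 6.5 m/s2 per rad of slope (sticks below about 0.01). Starts in the carrier's dip, neck along the carrier's +x.
- carrier: Loose steel wire carrier, 0.30 kg, 300 mm (y) by 185 mm (x), standing on the table. Origin: middle of its underside at table level, z up. Two round 10 mm rails along y at x = -48 and +48 mm; bottle lies across them and rolls along y. The 86 by 280 mm between the rails are open, so it passes down around the stand. On the table its rails (41 mm high) stay 13 mm below a bottle in the stand.
- rail_middle (a point): Top of the rails at their middle, 41 mm above the carrier's origin, axes as the carrier's; red marks at y = -25 and +25 mm. From y = -145 to +70 mm the rails are bowed upward (arc of 1.1 m radius, highest here): on a level carrier the bottle runs away from the middle with a time constant of 0.41 s, so tilt the carrier about its x to balance it. A bottle here has its origin 40 mm above.
- dip (a point): Parking dip of the rails, at y = +76 mm, z = 37 mm in the carrier's frame; the bottle's axis starts right above it. Towards the middle the rails rise with a slope of 0.05 rad there. Tilting the carrier about its x by more than about +0.06 rad (+y end up) rolls the bottle out. 10 mm end bars at y = +-145 mm, 83 mm high; at the far (-y) end keep the bottle's axis within 90 mm of the middle.
- carrier_grip (a point): Where to hold the carrier: centre of its wooden grip block, at x = -38, y = 0, z = 185 mm in the carrier's frame, axes as the carrier's. Block 46 mm (x) by 24 mm (y), from 152 to 210 mm above the carrier's underside, above the bottle's base half, on a flat post that stands at x = -126 mm. Grip from above across the 24 mm (fingers closing along the carrier's y). Bottle in the stand: top at 139 mm.
- drying_stand: Fixed yellow V stand on a dark base: where the bottle must go. Origin at the centre of its underside. V groove along x, 58 mm long, sides 45 degrees from level, arms to y = +-47 mm, tips 84 mm high; base 60 (x) by 130 (y) by 8 mm. Coming down from above, it catches a bottle within about 25 mm of its middle. The carrier ends around it, x along the stand's x, rails on both sides of the V.
- drying_stand_seat (a point): Where the bottle's origin must end: centre of the drying stand's V, 94 mm above the table, axes as the stand's. The bottle's axis lies along x, neck to +x.
- tumbler: Bystander: empty glass tumbler, 76 mm across, 120 mm high; origin under its centre. Leave alone.
- paint_jar: Bystander: closed green paint jar, 50 mm across, 55 mm high; origin under its centre. Leave alone.
- ribbon_spool: Bystander: wooden spool with red ribbon standing on end, 56 mm across, 38 mm high; origin under its centre. Leave alone.
Mind the look-alikes: they are no part of the job. Of the things that look like the drying_stand, the smallest one is meant.

How it is judged:
By the outcome, as a careful person would: the job done as asked, in the order asked, and still so for the second after the job is handed in, with the robot touching nothing.
It also fails if it takes over 72 s, if anything falls off the work surface, if the arm or the gripper's body presses on something with over 40 N, if the wrist force passes 120 N, or if a joint passes its speed limit or range.

## Working session

There is one attempt and no reset: what is moved stays moved. The work goes in short steps, Python scripts to look and compute and a shell command to move; the robot and the scene stay as the last step left them, time stands still between calls to the robot, and variables do not carry over. Pictures are saved under pics/ and viewed, about 8 in all and at most 12, crops included, and the job is handed in when it is done.

```bash
mkdir -p pics
cat > h.py <<'E'
from cell import manip
import numpy as np, cv2
from scipy.spatial.transform import Rotation as R
def look(n):
    info=manip.camera_info(n); im,d=manip.read_camera(n); return info,im,d
def rot(a):
    a=np.array(a,float)
    if a.shape==(3,3): return a
    a=a.ravel()
    return R.from_quat([a[1],a[2],a[3],a[0]]).as_matrix()
def cloud(info,d):
    K=np.array(info['intrinsics']);v,u=np.mgrid[0:d.shape[0],0:d.shape[1]]
    p=np.stack([(u-K[0,2])/K[0,0]*d,-(v-K[1,2])/K[1,1]*d,-d],-1)
    return p@rot(info['attitude']).T+np.array(info['eye'])
def save(n,im): cv2.imwrite('pics/'+n+'.png',im[...,::-1])
E
python3 - <<'E'
from h import *
for n in ('top','scene'):
    i,im,d=look(n);save(n,im);np.savez(n,im=im,d=d,P=cloud(i,d));print(n,i)
o=manip.get_obs();print(o)
E
```

```text
top {'intrinsics': array([[573.51176831,   0.        , 317.4688945 ],
       [  0.        , 573.51176831, 243.74207814],
       [  0.        ,   0.        ,   1.        ]]), 'eye': array([ 371.13724621, -125.31150129, 1240.35810134]), 'attitude': array([ 0.71291492,  0.07083251, -0.06727177, -0.69441312])}
scene {'intrinsics': array([[458.14589891,   0.        , 319.31196945],
       [  0.        , 458.14589891, 234.94386028],
       [  0.        ,   0.        ,   1.        ]]), 'eye': array([1451.20647548,   22.90198194,  839.24052382]), 'attitude': array([0.59673593, 0.27863178, 0.33276271, 0.67493669])}
{'time': 0.1, 'joints': array([-1.41828453e+00,  3.81145642e-01,  1.29818543e+00,  6.20567648e-06,
        1.46358172e+00, -2.15317395e-01]), 'joint_velocities': array([ 0.00044308, -0.00102642, -0.00277692,  0.00143131,  0.00027452,
       -0.000634  ]), 'effort': array([ 3.38226797e-03, -4.49223804e+01, -2.31655544e+01, -3.26516465e-04,
        3.59168873e-03,  4.06171438e-06]), 'position': array([ 197.72846686, -512.97565631,  252.76419866]), 'orientation': array([ 0.58268925,  0.40046973,  0.58332509, -0.39978627]), 'contact_force': array([ 0.28845349,  0.84836425, -0.24609365]), 'wrist_torque': array([ 0.00757841, -0.03163483, -0.03945142]), 'width': 0.9948518053603174}
```

View pics/top.png

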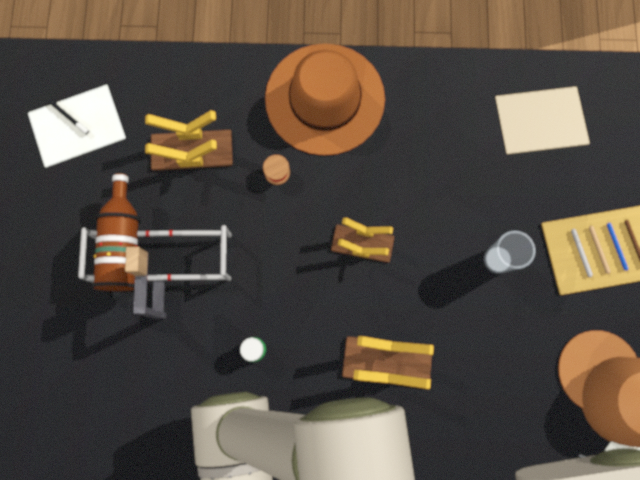

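View pics/scene.png

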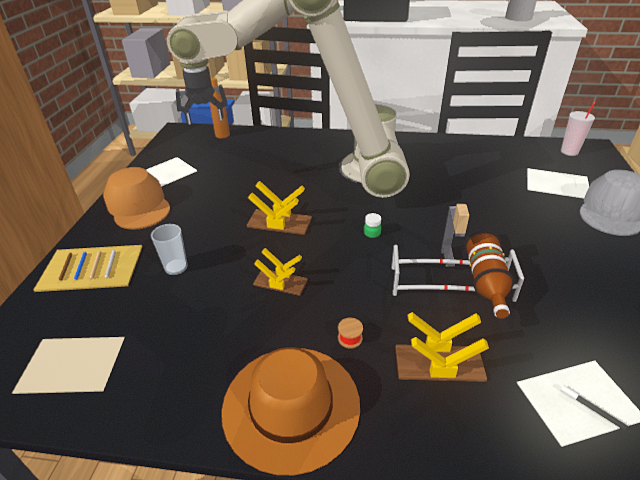

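The top view shows the carrier at px (155,255), bottle in its dip at the left (+y) end with the neck toward +x, and the grip block at (137,262). There are three stand look-alikes: (190,145), (363,240) and (390,360). The one at (363,240) is smallest, with a base about 62 px = 134 mm long. Next I'll measure it and check it in a crop.

Run:
```python
from h import *
z=np.load('top.npz');im=z['im'];P=z['P'];hsv=cv2.cvtColor(im,cv2.COLOR_RGB2HSV)
def box(a,b,c,d):
    m=np.zeros(im.shape[:2],bool);m[b:d,a:c]=1;return m
for nm,b in (('small',(325,205,402,270)),('big1',(140,105,240,178)),('big2',(335,330,440,395))):
    B=box(*b)
    Y=B&(hsv[...,0]>18)&(hsv[...,0]<32)&(hsv[...,1]>150)&(hsv[...,2]>110)
    p=P[Y];zz=p[:,2];print(nm,'yellow',Y.sum(),'z max',np.percentile(zz,98),'xy range',np.percentile(p[:,:2],[1,99],axis=0).round())
    W=B&(P[...,2]>3)&(P[...,2]<15)&(hsv[...,1]>60)&~Y&(hsv[...,2]>45)
    p=P[W].astype(np.float32);r=cv2.minAreaRect(p[:,:2].copy());print(' base',W.sum(),r, p[:,2].mean())
    r=cv2.minAreaRect(P[Y][P[Y][:,2]>20][:,:2].astype(np.float32).copy());print(' arms',r)
# grip block top, hue wood
B=box(118,240,152,282)&(P[...,2]>195)&(P[...,2]<225)
p=P[B].astype(np.float32);print('grip',len(p),cv2.minAreaRect(p[:,:2].copy()),p[:,2].mean())
# rails: bright, z 25..60
for nm,b in (('railL',(140,228,222,240)),('railR',(165,270,222,284))):
    M=box(*b)&(P[...,2]>28)&(P[...,2]<55)&(im.min(-1)>60)
    p=P[M];f=np.polyfit(p[:,1],p[:,0],1);print(nm,len(p),f,p.mean(0))
for nm,b in (('bar-',(215,225,235,284)),('bar+',(74,225,92,284))):
    M=box(*b)&(P[...,2]>65)&(P[...,2]<95)
    p=P[M];print(nm,len(p),np.polyfit(p[:,0],p[:,1],1),np.median(p,0),np.ptp(p,0))
M=box(90,200,145,295)&(P[...,2]>95)&(P[...,2]<140)
p=P[M];print('bottle',p.mean(0),p[:,2].max())
c=np.hstack([cv2.resize(im[205:275,320:410],(450,350),interpolation=2),cv2.resize(im[170:310,70:240][:, :],(340,280),interpolation=2)[:350].copy() if 0 else cv2.resize(im[180:320,70:240],(350,350))])
save('crop',c)
```

```text
small yellow 855 z max 85.30502226100333 xy range [[ 585. -271.]
 [ 667. -161.]]
 base 1052 ((629.7094116210938, -215.94918823242188), (131.8306121826172, 83.23239135742188), 79.25194549560547) 8.277919
 arms ((506.64947509765625, -194.24185180664062), (104.38562774658203, 290.7423095703125), 80.06706237792969)
big1 yellow 1890 z max 117.46507824495079 xy range [[781. 104.]
 [909. 280.]]
 base 1767 ((850.1885375976562, 185.42196655273438), (141.2812042236328, 197.6415252685547), 6.364191055297852) 10.327761
 arms ((609.9131469726562, 75.75115966796875), (602.8762817382812, 162.17489624023438), 25.042987823486328)
big2 yellow 1593 z max 118.54181679742592 xy range [[ 317. -360.]
 [ 413. -195.]]
 base 2066 ((367.4049072265625, -270.44384765625), (187.7138214111328, 96.86949157714844), 84.70574951171875) 11.0473
 arms ((370.61651611328125, -233.8776397705078), (216.20948791503906, 81.30545806884766), 84.43395233154297)
grip 380 ((538.539306640625, 220.99095153808594), (26.088266372680664, 45.89558792114258), 89.63188171386719) 207.96887
railL 344 [-4.12651464e-02  6.33422416e+02] [625.83584563 183.84934429  37.76999785]
railR 240 [-4.68577844e-02  5.38511054e+02] [531.60264178 147.43361802  36.85695563]
bar- 256 [ 0.05536785 45.10663973] [581.54770632  77.04607119  81.49668724] [105.47553498  14.03449297  23.06018867]
bar+ 282 [3.85156469e-02 3.44248043e+02] [568.92581276 365.89960388  80.92142692] [104.37223354  15.19570624  21.65051172]
bottle [582.11594779 294.58810189 111.84546847] 127.26589073657806
```

View pics/crop.png

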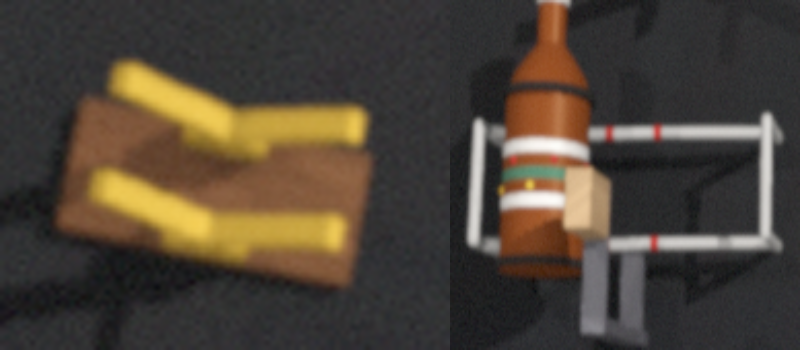

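Run:
```python
from h import *
z=np.load('top.npz');im=z['im'];P=z['P'];hsv=cv2.cvtColor(im,cv2.COLOR_RGB2HSV)
G=np.zeros(im.shape[:2],bool);G[205:270,322:402]=1
Y=G&(hsv[...,0]>18)&(hsv[...,0]<32)&(hsv[...,1]>150)&(hsv[...,2]>110)
W=G&(hsv[...,1]>60)&(hsv[...,0]<20)&(hsv[...,2]>40)&~Y
m=((W|Y).astype(np.uint8));m=cv2.morphologyEx(W.astype(np.uint8),cv2.MORPH_OPEN,np.ones((3,3)))
p=P[(m>0)&(P[...,2]>2)&(P[...,2]<15)]
from scipy.optimize import minimize
best=None
for yaw in np.arange(-.35,.1,.01):
    q=p[:,:2]@np.array([[np.cos(yaw),-np.sin(yaw)],[np.sin(yaw),np.cos(yaw)]])
    lo,hi=np.percentile(q,[1,99],axis=0);a=np.prod(hi-lo)
    if best is None or a<best[0]:
        c=(lo+hi)/2;best=(a,yaw,hi-lo,np.array([[np.cos(yaw),-np.sin(yaw)],[np.sin(yaw),np.cos(yaw)]])@c)
print(best)
t=P[Y&(P[...,2]>70)&(P[...,2]<92)][:,:2].astype(np.float32)
k=cv2.kmeans(t,4,None,(3,50,.1),10,cv2.KMEANS_PP_CENTERS)[2];print('tips',k,k.mean(0))
o=manip.get_obs();q=o['orientation'];T=rot(q);print(T.round(3))
for s in (1,-1):
  zt=s*np.array([-np.sin(.044),np.cos(.044),0]);xt=np.array([0,0,-1.]);yt=np.cross(zt,xt)
  D=np.stack([xt,yt,zt],1);print(np.degrees(R.from_matrix(D@T.T).as_rotvec()).round(2))
print(manip.camera_info('wrist'))
for nm,b in (('tumbler',(480,225,540,275)),('jar',(235,335,268,364)),('spool',(262,152,292,186))):
    q=P[b[1]:b[3],b[0]:b[2]].reshape(-1,3);q=q[q[:,2]>15];print(nm,np.median(q,0))
```

```text
(np.float64(7666.571204254232), np.float64(-0.17999999999999983), array([ 59.43359489, 128.99390014]), array([ 620.1192442 , -214.16486964]))
tips [[ 605.0164  -168.71935]
 [ 589.8264  -251.55673]
 [ 650.2499  -176.48373]
 [ 635.14606 -259.1724 ]] [ 620.0597  -213.98303]
[[-0.     0.933  0.36 ]
 [ 0.001  0.36  -0.933]
 [-1.     0.    -0.001]]
[-0.0000e+00 -1.1000e-01  1.6145e+02]
[ -0.08   0.   -18.55]
{'intrinsics': array([[339.42534801,   0.        , 317.58475385],
       [  0.        , 339.42534801, 233.57623855],
       [  0.        ,   0.        ,   1.        ]]), 'eye': array([ 261.70515675, -488.24814166,  373.45204116]), 'attitude': array([ 0.81650409, -0.1131315 ,  0.07796471, -0.56075292])}
tumbler [ 595.52406156 -519.80770387   85.21492078]
jar [384.34960286  10.07594614  54.46170381]
spool [778.36398056 -20.23131528  38.11245992]
```

```bash
python3 -m inch '[[[0.8,1.7,0.2,0,0,-0.84],[1.55,3.33,0.2,0,0,-0.84],[1.55,3.33,0.2,0,0,-0.84],[1.55,3.33,0.2,0,0,-0.84],[1.55,3.33,0.2,0,0,-0.84],[1.55,3.33,0.2,0,0,-0.84],[1.55,3.33,0.2,0,0,-0.84],[1.55,3.33,0.2,0,0,-0.84],[1.55,3.33,0.2,0,0,-0.84],[1.55,3.33,0.2,0,0,-0.84]]]' 1
python3 -m inch '[[[1.55,3.33,0.2,0,0,-0.84],[1.55,3.33,0.2,0,0,-0.84],[1.55,3.33,0.2,0,0,-0.84],[1.55,3.33,0.2,0,0,-0.84],[1.55,3.33,0.2,0,0,-0.84],[1.55,3.33,0.2,0,0,-0.84],[1.55,3.33,0.2,0,0,-0.84],[1.55,3.33,0.2,0,0,-0.84],[1.55,3.33,0.2,0,0,-0.84],[1.55,3.33,0.2,0,0,-0.84]]]'
python3 -m inch '[[[1.55,3.33,0.2,0,0,-0.84],[1.55,3.33,0.2,0,0,-0.84],[0.75,1.63,0,0,0,0],[0,0,0,0,0,0],[0,0,0,0,0,0]]]'
python3 - <<'E'
from h import *
o=manip.get_obs();T=rot(o['orientation']);print(o['position'],T.round(4),o['joints'].round(2))
i,im,d=look('wrist');P=cloud(i,d);save('w1',im)
M=(P[...,2]>200)&(P[...,2]<218)&(abs(P[...,0]-538)<50)&(abs(P[...,1]-220)<40)
p=P[M].astype(np.float32);print(len(p));print(cv2.minAreaRect(p[:,:2].copy()),p.mean(0))
E
```

```text
time: 0.93
position: [345.5, -194.7, 273.3]
orientation: [0.552, 0.442, 0.552, -0.442]
contact_force: [1.1, -0.3, 1.0]
width: 0.998
time: 1.77
position: [500.5, 138.5, 293.2]
orientation: [0.518, 0.481, 0.518, -0.481]
contact_force: [0.5, -1.4, 0.0]
width: 1.003
time: 2.18
position: [538.7, 220.0, 296.5]
orientation: [0.511, 0.488, 0.512, -0.489]
contact_force: [0.5, -1.0, -0.4]
width: 1.002
[538.66453836 220.00138437 296.45065946] [[-1.500e-03  9.989e-01  4.680e-02]
 [-5.000e-04  4.680e-02 -9.989e-01]
 [-1.000e+00 -1.500e-03  4.000e-04]] [ 0.18  0.41  1.12 -0.    1.61  1.71]
2514
((538.314453125, 224.6888885498047), (45.27683639526367, 23.90106964111328), 1.9129834175109863) [539.925   224.66878 209.45879]
```

View pics/w1.png

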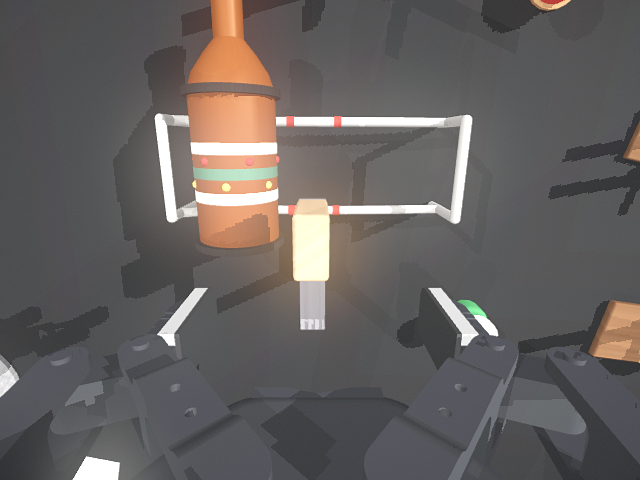

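Wrist view: the grip block is at px (311,205-280), the bottle at (235,165), and the fingers are symmetric about px 317. The block is about 3 mm toward +y of the TCP, so I'll correct for that, descend and grip.

```bash
python3 -m inch '[[[0,0.25,-2,0,0,0],[0,0,-3.5,0,0,0],[0,0,-3,0,0,0],[0,0,-1.5,0,0,0],[0,0,-0.85,0,0,0],[0,0,0,0,0,0],[0,0,0,0,0,0]]]'
python3 -m inch '[[[0,0,0,0,0,0],[0,0,0,0,0,0],[0,0,0,0,0,0],[0,0,0,0,0,0],[0,0,0,0,0,0],[0,0,0,0,0,0],[0,0,0,0,0,0],[0,0,0,0,0,0],[0,0,0,0,0,0],[0,0,0,0,0,0]]]' -1
cat >> h.py <<'E'
def toolcloud(d,i,o):
    P=cloud(i,d);T=rot(o['orientation'])
    return (P-o['position'])@T   # tool x=down, y=carrier x, z=-carrier y
E
python3 - <<'E'
from h import *
o=manip.get_obs();print(o['time'],o['position'],o['width'],o['wrist_torque'],o['contact_force'])
i,im,d=look('wrist');p=toolcloud(d,i,o);save('w2',im);np.savez('w2',im=im,d=d,p=p)
for r,c in ((120,380),(210,390),(120,310),(165,235),(150,460)): print(r,c,p[r,c].round(1),d[r,c],im[r,c])
E
```

```text
time: 2.82
position: [539.1, 221.3, 189.8]
orientation: [0.511, 0.489, 0.511, -0.488]
contact_force: [-0.0, -0.6, -0.1]
width: 1.0
time: 3.65
position: [538.8, 222.1, 189.4]
orientation: [0.511, 0.489, 0.511, -0.488]
contact_force: [-2.0, 2.6, 6.1]
width: 0.274
3.65 [538.82795728 222.11619874 189.3965333 ] 0.27357403519817136 [ 0.25846098  0.22372759 -0.14072048] [-2.00382024  2.55384375  6.14656926]
120 380 [151.2  81.4  47.6] 258.16763 [190 188 184]
210 390 [189.3   3.6  67.5] 315.9828 [66 64 64]
120 310 [151.5  81.4  -5.6] 258.4125 [195 194 189]
165 235 [ 81.4  53.2 -48.3] 198.62016 [196 146 120]
150 460 [190.   57.9 126.8] 301.9124 [60 60 61]
```

View pics/w2.png

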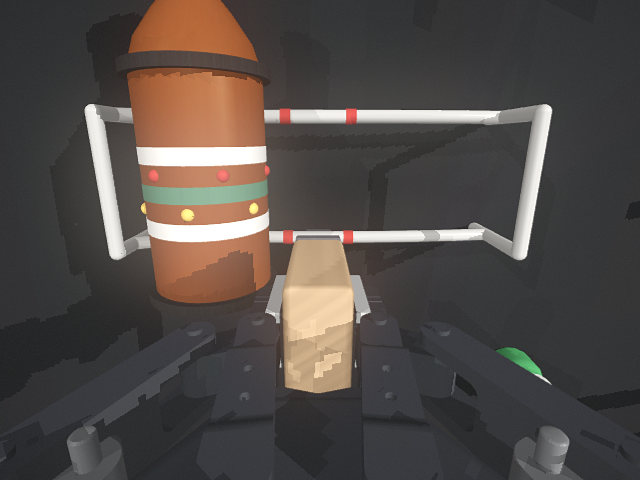

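Gripped: opening is 23 mm against a 24 mm block, and the wrist camera sees the bottle and rails well. I'll write the tracker, then lift 115 mm smoothly.

```bash
cat > meas.py <<'E'
from h import *
import json,os
from scipy.optimize import least_squares
from scipy.linalg import solve_discrete_are,expm
OFF=json.load(open('off.json')) if os.path.exists('off.json') else 0
def shot():
    o=manip.get_obs();i,im,d=look('wrist');p=toolcloud(d,i,o)
    m=(p[...,0]>60)&(p[...,0]<118)&(p[...,1]>38)&(p[...,1]<85)&(abs(p[...,2])<130)&(im[...,0]>50)&(d>0)&(d<260)
    q=p[m];f=lambda s:np.hypot(q[:,2]-s[0],q[:,0]-s[1])-40
    zc=np.median(q[:,2]);s=least_squares(f,[zc,np.percentile(q[:,0],5)+40],loss='soft_l1').x
    r=(p[...,1]>75)&(p[...,1]<90)&(p[...,0]>130)&(p[...,0]<175)&(im.min(-1)>110);q=p[r]
    T=rot(o['orientation']);th=-T[2,2]
    return o,-s[0]-OFF,s[1],th,len(q),im
if __name__=='__main__':
    o1,y1,h1,t1,n,_=shot();o2,y2,h2,t2,n,im=shot()
    v=(y2-y1)/(o2['time']-o1['time'])
    print('t %.2f y %.1f %.1f v %.0f h %.1f tilt %.4f pos %s tq %s'%(o2['time'],y1,y2,v,h2,t2,o2['position'].round(1),o2['wrist_torque'].round(3)))
    # predict with hold
    a=6.5/1.1;A=np.array([[0,1,0],[a,0,-6500],[0,0,0]])
    E=expm(A*.4);Ad=E[:2,:2];B=E[:2,2:]
    X=solve_discrete_are(Ad,B,np.diag([1,.05]),np.array([[3e6]]));K=np.linalg.solve(B.T@X@B+3e6,B.T@X@Ad)
    u=-(K@[y2,v])[0];print(' hold .4s->',(E@[y2,v,t2])[:2].round(0),' LQR tilt %.4f dth deg %.2f ->'%(u,np.degrees(u-t2)),(E@[y2,v,u])[:2].round(0))
E
python3 - <<'E'
from meas import *
o,y,h,t,n,im=shot();print(y,h,t,n);json.dump(y-76,open('off.json','w'))
E
python3 -m inch '[[[0,0,0.3,0,0,0],[0,0,0.8,0,0,0],[0,0,1.3,0,0,0],[0,0,1.6,0,0,0],[0,0,1.8,0,0,0],[0,0,1.8,0,0,0],[0,0,1.6,0,0,0],[0,0,1.3,0,0,0],[0,0,0.8,0,0,0],[0,0,0.3,0,0,0]]]'
python3 -m inch '[[[0,0,0.1,0,0,0],[0,0,0,0,0,0],[0,0,0,0,0,0]]]'; python3 meas.py
```

```text
75.62007873180212 111.47341113697807 0.000513328629844434 3301
time: 4.58
position: [538.8, 221.8, 305.7]
orientation: [0.511, 0.489, 0.511, -0.488]
contact_force: [-0.4, 0.7, -5.5]
width: 0.274
time: 4.83
position: [538.5, 221.8, 304.8]
orientation: [0.511, 0.488, 0.512, -0.489]
contact_force: [0.1, -0.2, -5.3]
width: 0.275
t 4.88 y 75.9 75.9 v 0 h 111.6 tilt -0.0003 pos [538.6 221.8 304.9] tq [-0.218  0.122 -0.085]
 hold .4s-> [115. 211.]  LQR tilt 0.0986 dth deg 5.67 -> [ 60. -89.]
```

```bash
python3 -m inch '[[[0,-0.1,0,0.4,0,0],[0,-0.16,0,0.6,0,0],[0,-0.18,0,0.7,0,0],[0,-0.18,0,0.7,0,0],[0,-0.16,0,0.6,0,0],[0,-0.1,0,0.4,0,0],[0,0,0,0,0,0]]]' | head -2; python3 meas.py
```

```text
time: 5.52
position: [538.8, 212.6, 305.9]
t 5.57 y 74.9 74.5 v -8 h 111.5 tilt 0.0593 pos [538.8 212.8 305.9] tq [-0.327  0.039 -0.06 ]
 hold .4s-> [76. 14.]  LQR tilt 0.0925 dth deg 1.90 -> [ 57. -87.]
```

```bash
python3 -m inch '[[[0,-0.1,0,0.4,0,0],[0,-0.08,0,0.3,0,0],[0,0,0,0,0,0]]]' | head -1; python3 meas.py
```

```text
time: 5.87
t 5.92 y 73.5 73.0 v -11 h 111.4 tilt 0.0715 pos [538.8 211.2 305.8] tq [-0.349  0.139  0.031]
 hold .4s-> [ 65. -32.]  LQR tilt 0.0887 dth deg 0.99 -> [ 55. -84.]
```

```bash
python3 -m inch '[[[0,-0.1,0,0.4,0,0],[0,0,0,0,0,0]]]' | head -1; python3 meas.py
```

```text
time: 6.13
t 6.18 y 69.3 68.0 v -26 h 111.2 tilt 0.0785 pos [538.7 210.2 305.8] tq [-0.281  0.084  0.042]
 hold .4s-> [ 46. -90.]  LQR tilt 0.0741 dth deg -0.25 -> [ 49. -77.]
```

```bash
python3 -m inch '[[[0,0.06,0,-0.25,0,0],[0,0,0,0,0,0]]]' | head -1; python3 meas.py
```

```text
time: 6.4
t 6.45 y 61.1 59.5 v -31 h 110.7 tilt 0.0740 pos [538.7 211.1 305.8] tq [-0.291  0.13   0.01 ]
 hold .4s-> [  34. -107.]  LQR tilt 0.0607 dth deg -0.76 -> [ 41. -67.]
```

```bash
python3 -m inch '[[[0,0.15,0,-0.57,0,0],[0,0,0,0,0,0]]]' | head -1; python3 meas.py
```

```text
time: 6.67
t 6.72 y 50.3 48.3 v -41 h 110.0 tilt 0.0640 pos [538.7 212.7 305.8] tq [-0.206  0.088  0.01 ]
 hold .4s-> [  18. -123.]  LQR tilt 0.0407 dth deg -1.33 -> [ 31. -53.]
```

```bash
python3 -m inch '[[[0,0.27,0,-1.03,0,0],[0,0,0,0,0,0]]]' | head -1; python3 meas.py
```

```text
time: 6.93
t 6.98 y 37.3 35.3 v -41 h 109.5 tilt 0.0459 pos [538.7 215.6 305.8] tq [-0.129  0.132  0.022]
 hold .4s-> [   8. -104.]  LQR tilt 0.0242 dth deg -1.25 -> [ 21. -38.]
```

```bash
python3 -m inch '[[[0,0.24,0,-0.92,0,0],[0,0,0,0,0,0]]]' | head -1; python3 meas.py
```

```text
time: 7.2
t 7.25 y 25.5 23.8 v -33 h 109.2 tilt 0.0299 pos [538.7 217.9 305.8] tq [-0.146  0.079 -0.021]
 hold .4s-> [  4. -75.]  LQR tilt 0.0134 dth deg -0.95 -> [ 13. -25.]
```

```bash
python3 -m inch '[[[0,0.18,0,-0.68,0,0],[0,0,0,0,0,0]]]' | head -1; python3 meas.py
```

```text
time: 7.47
t 7.52 y 16.9 15.7 v -23 h 109.1 tilt 0.0182 pos [538.7 219.6 305.8] tq [-0.142  0.094 -0.042]
 hold .4s-> [  3. -47.]  LQR tilt 0.0080 dth deg -0.59 -> [  8. -16.]
```

```bash
python3 -m inch '[[[0,0.06,0,-0.24,0,0],[0,0,0,0,0,0]]]' | head -1; python3 meas.py
```

```text
time: 7.73
t 7.78 y 13.1 13.1 v 1 h 109.1 tilt 0.0141 pos [538.7 219.9 305.8] tq [-0.059  0.102 -0.008]
 hold .4s-> [12. -6.]  LQR tilt 0.0173 dth deg 0.18 -> [ 10. -15.]
```

```bash
python3 -m inch '[[[0,-0.22,0,0.85,0,0],[0,0,0,0,0,0]]]' | head -1; python3 meas.py
```

```text
time: 8.0
t 8.05 y 13.4 13.1 v -6 h 109.1 tilt 0.0292 pos [538.8 217.3 305.8] tq [-0.081  0.065  0.003]
 hold .4s-> [  0. -62.]  LQR tilt 0.0137 dth deg -0.89 -> [  9. -15.]
```

```bash
python3 -m inch '[[[0,0,0,0,0,0],[0,0.23,0,-0.9,0,0]]]' | head -1; python3 meas.py
```

```text
time: 8.27
t 8.32 y 11.8 11.4 v -8 h 109.0 tilt 0.0114 pos [538.7 220.3 305.9] tq [0.006 0.189 0.012]
 hold .4s-> [  7. -15.]  LQR tilt 0.0108 dth deg -0.04 -> [  8. -13.]
```

```bash
python3 -m inch '[[[0,-0.24,0,0.9,0,0],[0,0,0,0,0,0],[0,0,0,0,0,0],[0,0,0,0,0,0],[0,0.31,0,-1.2,0,0]]]' | head -1; python3 meas.py
```

```text
time: 8.78
t 8.83 y 7.9 6.3 v -32 h 109.0 tilt 0.0056 pos [538.7 221.1 305.9] tq [ 0.005  0.215 -0.016]
 hold .4s-> [ -8. -48.]  LQR tilt -0.0086 dth deg -0.82 -> [-0. -5.]
```

```bash
python3 -m inch '[[[0,0.06,0,-0.25,0,0],[0,0,0,0,0,0],[0,0,0,0,0,0],[0,0,0,0,0,0]]]' | head -1; python3 meas.py
```

```text
time: 9.22
t 9.27 y 4.3 4.3 v -1 h 109.0 tilt 0.0037 pos [538.7 221.3 305.8] tq [ 0.031  0.13  -0.01 ]
 hold .4s-> [ 4. -1.]  LQR tilt 0.0051 dth deg 0.08 -> [ 3. -5.]
```

The bottle is at rest at y = +4.3 mm and the slope under it is about 0. I'll hold for more than 2 s.

```bash
for i in 1 2 3; do python3 -m inch '[[[0,0,0,0,0,0],[0,0,0,0,0,0],[0,0,0,0,0,0],[0,0,0,0,0,0],[0,0,0,0,0,0],[0,0,0,0,0,0],[0,0,0,0,0,0],[0,0,0,0,0,0],[0,0,0,0,0,0],[0,0,0,0,0,0]]]' | head -1; done; python3 meas.py
python3 - <<'E'
import numpy as np
a=np.array([538.7,221.3]);
# carrier yaw now ~.045 ; final yaw -.18, grip target
c=np.array([620.,-214]);g=c+np.array([-38*np.cos(.18),38*np.sin(.18)]);print(g,g-a)
E
```

```text
time: 10.15
time: 10.98
time: 11.82
t 11.87 y 4.3 4.3 v 0 h 109.0 tilt 0.0037 pos [538.8 221.3 305.8] tq [0.002 0.091 0.012]
 hold .4s-> [5. 1.]  LQR tilt 0.0058 dth deg 0.12 -> [ 3. -5.]
[ 582.61393967 -207.19687621] [  43.91393967 -428.49687621]
```

```bash
python3 -m inch '[[[0.0035,-0.034,0,0,0,-0.01],[0.007,-0.068,0,0,0,-0.02],[0.01,-0.102,0,0,0,-0.03],[0.014,-0.136,0,0,0,-0.04],[0.017,-0.17,0,0,0,-0.05],[0.021,-0.204,0,0,0,-0.06],[0.024,-0.238,0,0,0,-0.07],[0.028,-0.272,0,0,0,-0.08],[0.032,-0.306,0,0,0,-0.09],[0.035,-0.34,0,0,0,-0.1]]]' | head -1
python3 -m inch '[[[0.035,-0.34,0,0,0,-0.1],[0.032,-0.306,0,0,0,-0.09],[0.028,-0.272,0,0,0,-0.08],[0.024,-0.238,0,0,0,-0.07],[0.021,-0.204,0,0,0,-0.06],[0.017,-0.17,0,0,0,-0.05],[0.014,-0.136,0,0,0,-0.04],[0.01,-0.102,0,0,0,-0.03],[0.007,-0.068,0,0,0,-0.02],[0.0035,-0.034,0,0,0,-0.01]]]' | head -1
python3 meas.py
```

```text
time: 12.75
time: 13.58
t 13.63 y 4.4 4.4 v -1 h 109.0 tilt 0.0037 pos [542.6 183.8 305.8] tq [-0.008  0.087 -0.035]
 hold .4s-> [ 4. -0.]  LQR tilt 0.0052 dth deg 0.09 -> [ 3. -5.]
```

```bash
python3 -m inch '[[[0.0035,-0.034,0,0,0,-0.01],[0.007,-0.068,0,0,0,-0.02],[0.01,-0.102,0,0,0,-0.03],[0.014,-0.136,0,0,0,-0.04],[0.017,-0.17,0,0,0,-0.05],[0.021,-0.204,0,0,0,-0.06],[0.024,-0.238,0,0,0,-0.07],[0.028,-0.272,0,0,0,-0.08],[0.032,-0.306,0,0,0,-0.09],[0.035,-0.34,0,0,0,-0.1]]]' | head -1
python3 -m inch '[[[0.038,-0.374,0,0,0,-0.11],[0.042,-0.408,0,0,0,-0.12],[0.045,-0.442,0,0,0,-0.13],[0.049,-0.476,0,0,0,-0.14],[0.052,-0.51,0,0,0,-0.15],[0.056,-0.544,0,0,0,-0.16],[0.06,-0.578,0,0,0,-0.17],[0.063,-0.612,0,0,0,-0.18],[0.066,-0.646,0,0,0,-0.19],[0.07,-0.68,0,0,0,-0.2]]]' | head -1
python3 -m inch '[[[0.07,-0.68,0,0,0,-0.2],[0.066,-0.646,0,0,0,-0.19],[0.063,-0.612,0,0,0,-0.18],[0.06,-0.578,0,0,0,-0.17],[0.056,-0.544,0,0,0,-0.16],[0.052,-0.51,0,0,0,-0.15],[0.049,-0.476,0,0,0,-0.14],[0.045,-0.442,0,0,0,-0.13],[0.042,-0.408,0,0,0,-0.12],[0.038,-0.374,0,0,0,-0.11]]]' | head -1
python3 -m inch '[[[0.035,-0.34,0,0,0,-0.1],[0.032,-0.306,0,0,0,-0.09],[0.028,-0.272,0,0,0,-0.08],[0.024,-0.238,0,0,0,-0.07],[0.021,-0.204,0,0,0,-0.06],[0.017,-0.17,0,0,0,-0.05],[0.014,-0.136,0,0,0,-0.04],[0.01,-0.102,0,0,0,-0.03],[0.007,-0.068,0,0,0,-0.02],[0.0035,-0.034,0,0,0,-0.01]]]' | head -1
python3 meas.py
```

```text
time: 14.52
time: 15.35
time: 16.18
time: 17.02
t 17.07 y 4.5 4.5 v -1 h 109.0 tilt 0.0037 pos [557.2  41.1 305.8] tq [-0.052  0.03   0.01 ]
 hold .4s-> [ 4. -1.]  LQR tilt 0.0050 dth deg 0.08 -> [ 3. -5.]
```

```bash
python3 -m inch '[[[0.0035,-0.034,0,0,0,-0.01],[0.007,-0.068,0,0,0,-0.02],[0.01,-0.102,0,0,0,-0.03],[0.014,-0.136,0,0,0,-0.04],[0.017,-0.17,0,0,0,-0.05],[0.021,-0.204,0,0,0,-0.06],[0.024,-0.238,0,0,0,-0.07],[0.028,-0.272,0,0,0,-0.08],[0.032,-0.306,0,0,0,-0.09],[0.035,-0.34,0,0,0,-0.1]]]' | head -1
python3 -m inch '[[[0.038,-0.374,0,0,0,-0.11],[0.042,-0.408,0,0,0,-0.12],[0.045,-0.442,0,0,0,-0.13],[0.049,-0.476,0,0,0,-0.14],[0.052,-0.51,0,0,0,-0.15],[0.056,-0.544,0,0,0,-0.16],[0.06,-0.578,0,0,0,-0.17],[0.063,-0.612,0,0,0,-0.18],[0.066,-0.646,0,0,0,-0.19],[0.07,-0.68,0,0,0,-0.2]]]' | head -1
python3 -m inch '[[[0.07,-0.68,0,0,0,-0.21],[0.07,-0.68,0,0,0,-0.21],[0.07,-0.68,0,0,0,-0.22],[0.07,-0.68,0,0,0,-0.22],[0.07,-0.68,0,0,0,-0.22],[0.07,-0.68,0,0,0,-0.22],[0.07,-0.68,0,0,0,-0.22],[0.07,-0.68,0,0,0,-0.22]]]' | head -1
python3 -m inch '[[[0.07,-0.68,0,0,0,-0.22],[0.07,-0.68,0,0,0,-0.22],[0.07,-0.68,0,0,0,-0.22],[0.07,-0.68,0,0,0,-0.22],[0.07,-0.68,0,0,0,-0.22],[0.07,-0.68,0,0,0,-0.22],[0.07,-0.68,0,0,0,-0.21],[0.07,-0.68,0,0,0,-0.21]]]' | head -1
python3 -m inch '[[[0.07,-0.68,0,0,0,-0.2],[0.066,-0.646,0,0,0,-0.19],[0.063,-0.612,0,0,0,-0.18],[0.06,-0.578,0,0,0,-0.17],[0.056,-0.544,0,0,0,-0.16],[0.052,-0.51,0,0,0,-0.15],[0.049,-0.476,0,0,0,-0.14],[0.045,-0.442,0,0,0,-0.13],[0.042,-0.408,0,0,0,-0.12],[0.038,-0.374,0,0,0,-0.11]]]' | head -1
python3 -m inch '[[[0.035,-0.34,0,0,0,-0.1],[0.032,-0.306,0,0,0,-0.09],[0.028,-0.272,0,0,0,-0.08],[0.024,-0.238,0,0,0,-0.07],[0.021,-0.204,0,0,0,-0.06],[0.017,-0.17,0,0,0,-0.05],[0.014,-0.136,0,0,0,-0.04],[0.01,-0.102,0,0,0,-0.03],[0.007,-0.068,0,0,0,-0.02],[0.0035,-0.034,0,0,0,-0.01]]]' | head -1
python3 meas.py
python3 - <<'E'
from h import *
o=manip.get_obs();T=rot(o['orientation']);print(o['position'],'yaw',np.arctan2(T[1,1],T[0,1]))
i,im,d=look('wrist');p=toolcloud(d,i,o);P=cloud(i,d);save('w3',im)
hsv=cv2.cvtColor(im,cv2.COLOR_RGB2HSV)
Y=(hsv[...,0]>18)&(hsv[...,0]<34)&(hsv[...,1]>150)&(hsv[...,2]>80)&(P[...,2]<95)&(P[...,2]>5)
print('yellow tool z range',Y.sum(),np.percentile(p[Y],[2,98],axis=0).round(1) if Y.any() else '')
r=(p[...,0]>130)&(p[...,0]<175)&(im.min(-1)>110)&(d>0);q=p[r];print('rails tool y,z pct',np.percentile(q[:,1:],[1,99],axis=0).round(1))
E
```

```text
time: 17.95
time: 18.78
time: 19.45
time: 20.12
time: 20.95
time: 21.78
t 21.83 y 4.6 4.6 v -1 h 109.0 tilt 0.0037 pos [ 583.1 -210.6  305.8] tq [-0.025  0.133 -0.001]
 hold .4s-> [5. 0.]  LQR tilt 0.0056 dth deg 0.11 -> [ 3. -5.]
[ 583.09723047 -210.48340333  305.79932396] yaw -0.1812794503329275
yellow tool z range 35 [[ 262.4 -162.8  104.1]
 [ 292.6 -161.1  115.8]]
rails tool y,z pct [[ -15.5 -142.6]
 [  89.   143.4]]
```

View pics/w3.png

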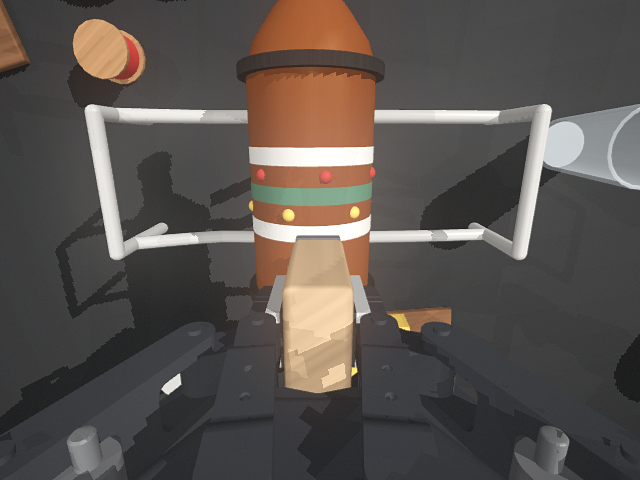

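```bash
for i in 1 2 3 4; do python3 -m inch '[[[0,0,0,0,0,0],[0,0,0,0,0,0],[0,0,0,0,0,0],[0,0,0,0,0,0],[0,0,0,0,0,0],[0,0,0,0,0,0],[0,0,0,0,0,0],[0,0,0,0,0,0],[0,0,0,0,0,0],[0,0,0,0,0,0]]]' | head -1; done; python3 meas.py
python3 -m inch '[[[0,0,-0.2,0,0,0],[0,0,-0.4,0,0,0],[0,0,-0.6,0,0,0],[0,0,-0.8,0,0,0],[0,0,-0.8,0,0,0],[0,0,-0.8,0,0,0],[0,0,-0.8,0,0,0],[0,0,-0.6,0,0,0],[0,0,-0.4,0,0,0],[0,0,-0.2,0,0,0]]]'; python3 meas.py
```

```text
time: 22.77
time: 23.6
time: 24.43
time: 25.27
t 25.32 y 4.6 4.6 v 0 h 109.0 tilt 0.0037 pos [ 583.1 -210.5  305.8] tq [-0.014  0.103 -0.005]
 hold .4s-> [5. 2.]  LQR tilt 0.0062 dth deg 0.14 -> [ 4. -5.]
time: 26.2
position: [583.0, -210.5, 249.0]
orientation: [0.452, 0.544, 0.454, -0.542]
contact_force: [-0.8, -0.4, -5.5]
width: 0.277
t 26.25 y 4.6 4.6 v -0 h 109.0 tilt 0.0040 pos [ 583.  -210.5  249.1] tq [ 0.017  0.134 -0.018]
 hold .4s-> [ 4. -0.]  LQR tilt 0.0057 dth deg 0.10 -> [ 4. -5.]
```

Run:
```python
from h import *
i,im,d=look('top');i2,im2,d2=look('scene')
save('t2',np.hstack([cv2.resize(im[180:310,290:450],(480,390),interpolation=2),cv2.resize(im2[200:330,200:320],(320,390),interpolation=2)[:390]]))
```

```text
(no output)
```

View pics/t2.png

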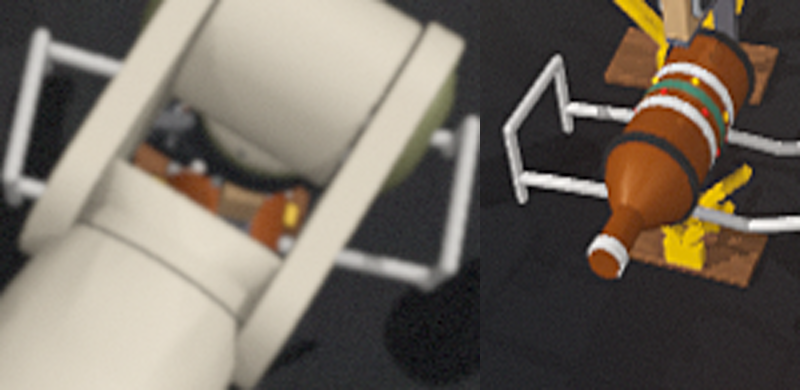

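The scene crop shows the carrier straddling the small stand, the bottle above the V, and one yellow arm visible at (730,190). I'll keep lowering slowly.

```bash
python3 -m inch '[[[0,0,-0.2,0,0,0],[0,0,-0.4,0,0,0],[0,0,-0.5,0,0,0],[0,0,-0.5,0,0,0],[0,0,-0.5,0,0,0],[0,0,-0.5,0,0,0],[0,0,-0.5,0,0,0],[0,0,-0.4,0,0,0],[0,0,-0.25,0,0,0],[0,0,-0.25,0,0,0]]]'|grep -E "time|force|pos"
python3 -m inch '[[[0,0,-0.2,0,0,0],[0,0,-0.2,0,0,0],[0,0,-0.2,0,0,0],[0,0,-0.2,0,0,0],[0,0,-0.2,0,0,0],[0,0,-0.2,0,0,0],[0,0,0,0,0,0]]]'|grep -E "time|force|pos"; python3 meas.py
```

```text
time: 27.23
position: [583.1, -210.5, 209.5]
contact_force: [0.3, 0.4, -5.5]
time: 27.82
position: [583.1, -210.5, 197.6]
contact_force: [0.1, -0.0, -2.6]
t 27.87 y 5.9 5.9 v 1 h 104.0 tilt 0.0036 pos [ 583.1 -210.5  197.9] tq [ 0.024 -0.004 -0.015]
 hold .4s-> [7. 6.]  LQR tilt 0.0080 dth deg 0.25 -> [ 5. -7.]
```

```bash
python3 -m inch '[[[0,0,-0.15,-0.1,0,0],[0,0,-0.15,-0.1,0,0],[0,0,-0.15,0,0,0],[0,0,-0.15,0,0,0],[0,0,-0.1,0,0,0],[0,0,-0.1,0,0,0],[0,0,0,0,0,0],[0,0,0,0,0,0]]]'|grep -E "time|force|pos"; python3 meas.py
```

```text
time: 28.58
position: [583.1, -210.5, 189.8]
contact_force: [1.1, -0.6, -3.0]
t 28.63 y 6.3 6.3 v 0 h 96.1 tilt 0.0002 pos [ 583.1 -210.5  189.9] tq [-0.002 -0.038  0.028]
 hold .4s-> [10. 17.]  LQR tilt 0.0083 dth deg 0.46 -> [ 5. -7.]
```

```bash
python3 -m inch '[[[0,0,-0.05,0,0,0],[0,0,-0.03,0,0,0],[0,0,0,0,0,0],[0,0,0,0,0,0]]]'|grep -E "force|pos"; python3 -m inch '[[[0,0,-0.04,0,0,0],[0,0,0,0,0,0],[0,0,0,0,0,0]]]'|grep -E "force|pos"
```

```text
position: [583.2, -210.5, 189.5]
contact_force: [-1.3, 0.4, 2.1]
position: [583.2, -210.6, 189.5]
contact_force: [-0.6, 1.0, 5.3]
```

```bash
python3 -m inch '[[[0,0,0.03,0,0,0],[0,0,0,0,0,0],[0,0,0,0,0,0],[0,0,0,0,0,0],[0,0,0,0,0,0],[0,0,0,0,0,0],[0,0,0,0,0,0],[0,0,0,0,0,0],[0,0,0,0,0,0]]]' 1
python3 -m inch '[[[0,0,0.5,0,0,0],[0,0,1.5,0,0,0],[0,0,2.5,0,0,0],[0,0,3,0,0,0],[0,0,3,0,0,0],[0,0,1.5,0,0,0],[0,0,0.5,0,0,0],[0,0,0,0,0,0],[0,0,0,0,0,0]]]'
python3 - <<'E'
from h import *
o=manip.get_obs();i,im,d=look('wrist');P=cloud(i,d)
i2,im2,d2=look('scene')
save('w4',np.hstack([cv2.resize(im,(400,300)),cv2.resize(im2[190:340,200:400],(400,300),interpolation=2)]))
np.savez('w4',im=im,P=P)
yaw=-.1813;u=np.array([np.cos(yaw),np.sin(yaw)]);w=np.array([-np.sin(yaw),np.cos(yaw)])
q=P.reshape(-1,3);rel=(q[:,:2]-[620,-214]);a,b=rel@u,rel@w
m=(q[:,2]>110)&(q[:,2]<145)&(a>0)&(a<60)&(abs(b)<60)
from scipy.optimize import least_squares
s=least_squares(lambda s:np.hypot(b[m]-s[0],q[m,2]-s[1])-40,[0,94],loss='soft_l1').x;print('bottle y in stand,z',s,m.sum())
m=(q[:,2]>32)&(q[:,2]<48)&(im.reshape(-1,3).min(1)>110)&(abs(a)<70)&(abs(b)<150)
for sg in (1,-1):
    k=m&(a*sg>20);print('rail x',np.percentile(a[k],[2,50,98]).round(1),'y',np.percentile(b[k],[1,99]).round(1),k.sum())
E
```

```text
time: 30.02
position: [583.1, -210.5, 188.9]
orientation: [0.453, 0.543, 0.453, -0.543]
contact_force: [-0.6, -0.3, -0.4]
width: 1.004
time: 30.77
position: [582.9, -210.4, 312.8]
orientation: [0.452, 0.543, 0.453, -0.543]
contact_force: [0.3, 0.2, -0.0]
width: 0.998
bottle y in stand,z [ 2.64768527 93.93258901] 5718
rail x [43.6 47.8 52.2] y [-145.5  115.3] 1331
rail x [-52.1 -46.9 -42.9] y [-145.6  138.7] 1136
```

View pics/w4.png

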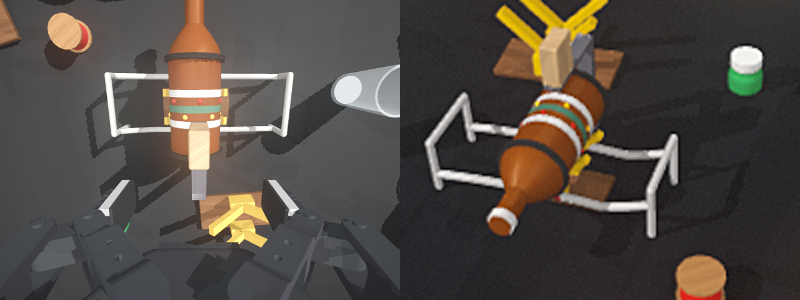

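The bottle axis measures 93.9 mm high (seat is 94 mm). The carrier stands level around the stand, and the gripper is clear with no contact force.

```bash
python3 -c "
from cell import manip
print(manip.sign_off())"
```

```text
the job is handed in; nothing more can be done
None
```

The job is done and handed in at about 31 s of robot time; sign-off gave no verdict.

- **Lift and balance:** I gripped the carrier by its wooden block, lifted it 116 mm and tilted it to about 0.079 rad until the bottle rolled out of its dip. I then fed the tilt back from the wrist camera until the bottle lay still at y = +4.3 mm between the red marks, and held it there 2.6 s. The bottle never got past the middle towards the far bar.
- **Carry and hold:** I chose the smallest of the three stands (px (363,240) in the first top picture). The bottle read y = 4.3 to 4.6 mm at every stop on the way, and I held it above the stand for 3.5 s at full height.
- **Lowering:** The bottle came to lie in the V, and the carrier was set down with about 5 N.

**Last checks:**
- The bottle axis is 93.9 mm high (should be 94) and reads 2.6 mm off the stand's middle, within the calibration and fit error.
- The rails lie at x = +47.8 and -46.9 mm either side of the stand. The carrier sits about 6 mm off centre along its y relative to the bottle, which is harmless.
- The gripper is open, about 120 mm above the grip, with no contact force.
- The spool, jar and tumbler looked undisturbed in the last pictures, but I did not re-measure their positions.
- The grip block's y from the top and wrist cameras disagreed by about 4 mm before the grasp; I went between the two and the grip held.

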